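# Press-test the pushbuttons and fit the stiff one

## Task

One of the three look-alike pushbuttons in the front row of the pink foam tray has a much stiffer spring: working along the row from the robot's left (+y) end to its right, press each one gently where it stands until it clicks, without ramming it against its stop, to find out which. Fit the stiff one into the empty hole of the grey pushbutton box, fully home with its bezel flat on the box, then press it there until it clicks, as a check, and let go. Leave the other two in their nests and everything else on the bench as it is.

Things in the scene. Friction and masses are not known exactly. Their poses are not given: they have to be found in the camera images.
- tray: pink foam tray, 170 x 284 mm, fixed to the bench; origin under its centre, on the bench; x away from the robot, y to the robot's left, z up (yaw within 0.35 rad). Its flat top is 45 mm above the bench; foam end blocks rise to 70 mm at both y ends (beyond 120 mm from the centre). Front row (towards the robot): three nests side by side, 70 mm apart, each holding a pushbutton; back row, 85 mm farther: a lamp and a selector switch
- nest_left (a point): mouth of the front-row nest at the robot's left (+y): 23 mm square hole, 34 mm deep, at the height of the tray top
- nest_mid (a point): mouth of the middle front-row nest
- nest_right (a point): mouth of the front-row nest at the robot's right (-y)
- box: grey pushbutton box, 85 x 180 x 60 mm, lying on its back and fixed to the bench; origin under its centre; z up, top face 60 mm above the bench. On the top along its y axis: an empty round hole at +50 mm, a white lamp (31 mm wide, 21 mm high) at 0, a mushroom button (40 mm wide, 34 mm high) at -50 mm
- hole (a point): mouth of the box's only empty hole, at the box's top face: 22.5 mm wide, chamfered, 46 mm deep, z up
- button_a_grip (a point): pushbutton a, loose, about 80 g, upright in one of the three front-row nests (which one changes). All three look alike: round steel bezel 31 mm wide and 14 mm high, its underside resting on the tray top; below it a black threaded barrel 21 mm wide and 24 mm long with a chamfered foot; on top a black round cap 23 mm wide standing 12 mm above the bezel. This point is on its axis half-way up the bezel, 7 mm above the bezel's underside, where to grasp it; z along its axis, up
- button_a_press (a joint): pushbutton a: how far its cap is pressed in (m): 0 at rest, 0.0060 at its hard stop. The push rises to a peak at about 2.5 mm, then the snap gives way and the push falls (the click, complete at 4 mm) to about half of the peak just before the hard stop; the cap springs back when let go. Two of the pushbuttons peak at about 4.5 N, one, the stiff one, at about 10.5 N; nothing outside shows which
- button_a_cap: pushbutton a: its moving cap; origin at the centre of the cap's top face, 19 mm above the grasp point (26 mm above the bezel's underside) when not pressed. More than 20 N on the cap spoils it
- button_b_grip (a point): pushbutton b, loose, about 80 g, upright in one of the three front-row nests (which one changes). All three look alike: round steel bezel 31 mm wide and 14 mm high, its underside resting on the tray top; below it a black threaded barrel 21 mm wide and 24 mm long with a chamfered foot; on top a black round cap 23 mm wide standing 12 mm above the bezel. This point is on its axis half-way up the bezel, 7 mm above the bezel's underside, where to grasp it; z along its axis, up
- button_b_press (a joint): pushbutton b: how far its cap is pressed in (m): 0 at rest, 0.0060 at its hard stop. The push rises to a peak at about 2.5 mm, then the snap gives way and the push falls (the click, complete at 4 mm) to about half of the peak just before the hard stop; the cap springs back when let go. Two of the pushbuttons peak at about 4.5 N, one, the stiff one, at about 10.5 N; nothing outside shows which
- button_b_cap: pushbutton b: its moving cap; origin at the centre of the cap's top face, 19 mm above the grasp point (26 mm above the bezel's underside) when not pressed. More than 20 N on the cap spoils it
- button_c_grip (a point): pushbutton c, loose, about 80 g, upright in one of the three front-row nests (which one changes). All three look alike: round steel bezel 31 mm wide and 14 mm high, its underside resting on the tray top; below it a black threaded barrel 21 mm wide and 24 mm long with a chamfered foot; on top a black round cap 23 mm wide standing 12 mm above the bezel. This point is on its axis half-way up the bezel, 7 mm above the bezel's underside, where to grasp it; z along its axis, up
- button_c_press (a joint): pushbutton c: how far its cap is pressed in (m): 0 at rest, 0.0060 at its hard stop. The push rises to a peak at about 2.5 mm, then the snap gives way and the push falls (the click, complete at 4 mm) to about half of the peak just before the hard stop; the cap springs back when let go. Two of the pushbuttons peak at about 4.5 N, one, the stiff one, at about 10.5 N; nothing outside shows which
- button_c_cap: pushbutton c: its moving cap; origin at the centre of the cap's top face, 19 mm above the grasp point (26 mm above the bezel's underside) when not pressed. More than 20 N on the cap spoils it
- lamp: lamp with 31 mm bezel and white lens, loose in the tray's back row; leave alone
- selector: selector switch with 31 mm bezel and black bar grip, loose in the tray's back row; leave alone
- locknut: black plastic ring, 34 mm wide, 8 mm high, loose on the bench; leave alone
- screwdriver: screwdriver, 190 mm long, loose beyond the box; leave alone
- tape: roll of tape, 96 mm wide, 25 mm high, lying on the bench at the right; leave alone
- busbar: flat copper bar, 20 x 130 x 5 mm, loose on the bench; leave alone
- cleaner: white bottle, 52 mm wide, 130 mm high, standing at the left; leave alone
Things that resemble listed ones, but are neither listed nor needed, are in the scene too. What is shaped like the part that bears button_a_grip but orange or red is not meant.

How it is judged:
By the outcome, as a careful person would: the job done as asked, in the order asked, and still so for the second after the job is handed in, with the robot touching nothing.
It also fails if it takes over 70 s, if anything falls off the work surface, if the arm or the gripper's body presses on something with over 40 N, if the wrist force passes 120 N, or if a joint passes its speed limit or range.

## Robot

A 6-joint arm with a two-finger parallel gripper is mounted at the origin on the work surface. World frame = base frame: x ahead of the robot, y to its left, z up, the work surface at z = 0. Lengths are in mm, angles in rad, forces in N, time in s.
With the tool pointing down it reaches from about 275 to 750 mm from the base axis. Payload 10.2 kg.
Tool frame: the origin (TCP) lies at the very end of the fingers, on their centre line; the grasp point (between the pads) lies 19 mm behind it (bot.grip_depth is the distance from the TCP to the grasp point, in mm); x points along the fingers, y is the direction in which the jaws open and shut, and the axes are right-handed (so a half turn about x gives the same grasp; the last joint's range is limited). The gripper opens to 85 mm and grips with 20 to 120 N. Pads are 22 mm wide; open, the fingers measure 114 mm over their backs; the gripper's body (76 mm by 85 mm) begins 54 mm behind the grasp point. The pads swing forward as they close: fully open they stand 13 mm farther back than shut.
Start: joints at [-1.325, 0.313, 1.498, -0, 1.331, -0.223], TCP at [237.192, -468.371, 231.294] pointing down, gripper open.
Joint ranges: [-2.94, 2.94], [-0.97, 2.17], [0.19, 2.56], [-1.23, 4.37], [0.02, 3.11], [-2.88, 2.88]. Speed limits (rad/s): [2.39, 2.39, 3.01, 3.14, 3.14, 3.14].

## Interface

Orientations are given as a unit quaternion [w, x, y, z].
In Python, from bench import bot, eyes gives the robot as it stands.
- The arm moves only by the tool move_arm, never from a script. Its argument "deltas" is a list of rows, each a list of 2 entries, a list of its own where there are three numbers: the shift along the tool's x, y, z in mm, then the turn about the tool's x in degrees. A call has 1 to 12 rows; each row is the pose to reach, as a shift and turn from the pose commanded when the call began, along the tool's axes at that moment; what a row does not reach only later rows make up. A row lasts 1/8 s, in which the tool goes at most 62.5 mm and 10.7 degrees, less where a joint would pass 70% of its speed; a pose out of reach is approached as far as the arm can. A call with a gripper value outside its range is refused whole. "gripper" is the closure, from 0 (fully open) to 1 (shut), set as the call begins (left out, the last holds). The fingers move at their own pace and stop on an object; "force" is the grip in N (left out, the last holds). Time passes only in rows, so rows that repeat a pose let the fingers close. It gives the time, the measured TCP pose, the force and the opening at its end, in the units of the state.
- bot.sense(): the state, without advancing time (a new reading comes with each control period).
- eyes.capture(name): name is "side" or "top" or "wrist"; returns a dict with "pixels" (480x640x3 uint8, red, green, blue), "z_map" (480x640 float32, mm along the optical axis (not along the pixel's ray), 0 where there is no reading), "fx", "fy", "cx", "cy" (pixels), "R" (3x3) and "t" (3): a world point X has camera coordinates R X + t. Camera axes: x right, y down, z forward; pixel columns grow to the right and rows downward; lengths in mm; the calibration is good to about 2 mm. A picture is of the moment at which its call begins.
- bot.close_job(): hands the job in, once; it reports no verdict.
The state is a dict: "t": time; "joints": joint angles; "dq": joint speeds; "effort": joint torques, N m; "tool_pos": TCP position; "tcp_rot": TCP orientation; "force": force on the tool from outside, world axes, zero at the start; "wrist_torque": the same for the moment, N m; "finger_gap": finger opening in mm.
Only numpy, scipy, OpenCV 4.12 (cv2) and the standard library are available. Lean on these libraries where they do the work, as an engineer would, in place of code of your own. Each camera call takes 0.05 s, during which the arm holds its last target. There are 200 camera calls.

## Working session

There is one attempt and no reset: what is moved stays moved. The work goes in short steps, Python scripts to look and compute and a tool call to move; the robot and the scene stay as the last step left them, time stands still between calls to the robot, and variables do not carry over. Pictures are saved under pics/ and viewed, about 8 in all and at most 12, crops included, and the job is handed in when it is done.

Besides the shell and the picture viewer there is one more tool, called as name([rows], argument=value, ...), one row to a line, values as JSON. move_arm: Moves the arm, as the interface text tells. Its arguments: {"type":"object","properties":{"deltas":{"type":"array","items":{"type":"array"}},"gripper":{"type":"number"},"force":{"type":"number"}},"required":["deltas"]}

```bash
mkdir -p pics; ls; cat > h.py <<'E'
import numpy as np, cv2
from bench import bot, eyes
def save(c,name,crop=None,s=1):
    p=c["pixels"][:,:,::-1]
    if crop: x0,y0,x1,y1=crop; p=p[y0:y1,x0:x1]
    cv2.imwrite("pics/"+name,cv2.resize(p,None,fx=s,fy=s))
def ray(c,u,v,z):
    d=np.array([(u-c["cx"])/c["fx"],(v-c["cy"])/c["fy"],1.]);R=np.array(c["R"]);t=np.array(c["t"])
    o=-R.T@t; w=R.T@d; return o+w*(z-o[2])/w[2]
def proj(c,X):
    q=np.array(c["R"])@np.array(X)+np.array(c["t"]); return c["fx"]*q[0]/q[2]+c["cx"],c["fy"]*q[1]/q[2]+c["cy"]
def cloud(c):
    v,u=np.mgrid[:480,:640]; z=c["z_map"]; P=np.stack([(u-c["cx"])/c["fx"]*z,(v-c["cy"])/c["fy"]*z,z],-1)
    W=(P-np.array(c["t"]))@np.array(c["R"]); W[z==0]=np.nan; return W
E
python3 - <<'E'
from h import *
c=eyes.capture("top"); save(c,"top1.png")
np.savez("top1.npz",**c)
s=bot.sense(); print(s); print(c["fx"],c["R"],c["t"])
E
```

```text
pics
{'t': 0.05, 'joints': array([-1.32540120e+00,  3.13457341e-01,  1.49843757e+00, -1.76216150e-06,
        1.33099188e+00, -2.23373728e-01]), 'dq': array([-0.00187839, -0.00075938, -0.00150699,  0.00071721, -0.00025051,
       -0.00034042]), 'effort': array([ 1.57628871e-03, -4.13358557e+01, -2.60480225e+01, -2.17613865e-04,
        2.93549158e-03,  3.54201724e-06]), 'tool_pos': array([ 237.12637188, -468.11149913,  230.7311351 ]), 'tcp_rot': array([-0.16376411, -0.68776688, -0.16467913,  0.68777817]), 'force': array([-0.76216992, -0.47581366,  0.26291591]), 'wrist_torque': array([-0.04483021, -0.04440619, -0.05014769]), 'finger_gap': 85.46157328559359}
514.1776873303005 [[-0.00865321 -0.99963532  0.02558034]
 [-0.99286512  0.00554652 -0.1191138 ]
 [ 0.11892848 -0.02642855 -0.99255103]] [ -18.96701889  576.91663907 1293.23140416]
```

View pics/top1.png

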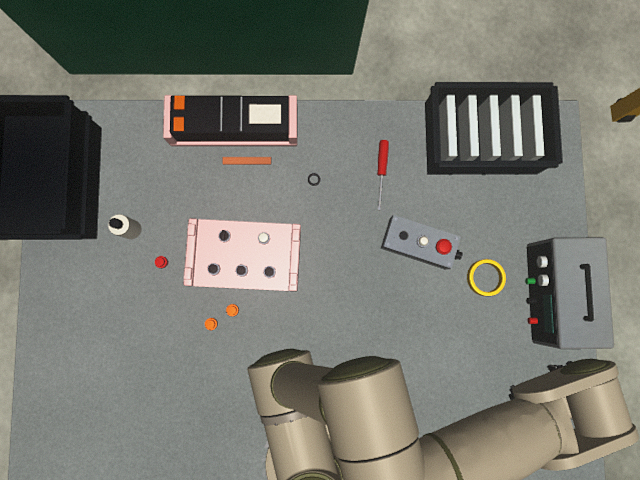

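The overview shows the pink tray at (242,254) with three dark pushbuttons in its front row at (213,268), (241,270) and (269,271). The selector is at (224,235) and the lamp at (264,238). The box is at (423,242) with its empty hole at (403,235). Possible mix-ups are the orange buttons at (210,324) and (232,310), the red one at (161,262), the selector at (224,235) and the mushroom at (444,246). I choose the three front-row black-capped ones.

```bash
python3 - <<'E'
from h import *
c=dict(np.load("top1.npz")); W=cloud(c)
for n,u,v,z in [("L",213,268,71),("M",241,270,71),("R",269,271,71),("sel",224,235,65),("lamp",264,238,65),("hole",403,235,60),("wlamp",424,241,81),("mush",444,246,94)]:
    print(n,ray(c,u,v,z).round(1),W[v,u].round(1))
save(c,"crop1.png",(180,210,310,300),5)
hsv=cv2.cvtColor(c["pixels"],cv2.COLOR_RGB2HSV); g=cv2.cvtColor(c["pixels"],cv2.COLOR_RGB2GRAY)
# tray pink top; dark blobs in it
m=((g<70)).astype(np.uint8); m[:, :190]=0; m[:210]=0; m[300:]=0; m[:,470:]=0
n,l,st,ce=cv2.connectedComponentsWithStats(m)
for i in range(1,n):
    if st[i,4]>15: print(st[i],ce[i],ray(c,*ce[i],65).round(1))
for n,lo,hi,roi in [("tray",42,49,(180,205,310,300)),("box",57,63,(375,205,470,275))]:
    x0,y0,x1,y1=roi; S=W[y0:y1,x0:x1].reshape(-1,3); S=S[(S[:,2]>lo)&(S[:,2]<hi)]
    r=cv2.minAreaRect(S[:,:2].astype(np.float32)); print(n,len(S),r,np.median(S[:,2]))
E
```

```text
L [487.1 237.   71. ] [486.9 236.4  74.9]
M [481.6 167.8  71. ] [481.4 167.3  75.1]
R [478.7  98.5  71. ] [478.7  98.6  69. ]
sel [570.  211.9  65. ] [568.9 210.4  74.8]
lamp [561.9 111.7  65. ] [561.8 111.6  65.5]
hole [ 568.  -240.6   60. ] [ 570.2 -244.2   41.4]
wlamp [ 550.2 -288.8   81. ] [ 550.2 -288.9   80.6]
mush [ 536.1 -335.1   94. ] [ 535.9 -334.6   95.9]
[381 216  69  53 188] [406.34042553 249.98404255] [ 529.3 -247.    65. ]
[220 230   8  10  57] [223.50877193 234.71929825] [570.7 213.1  65. ]
[399 231   9   9  50] [403.08 235.02] [ 567.4 -239.8   65. ]
[436 239   8  13  20] [437.85 244.55] [ 542.6 -327.6   65. ]
[455 250   7   9  45] [458.06666667 254.66666667] [ 516.6 -378.1   65. ]
[208 265   9   8  47] [212.14893617 267.9787234 ] [487.5 240.2  65. ]
[237 266   8   8  37] [240.27027027 269.10810811] [484.2 170.4  65. ]
[265 267   8   8  26] [268.53846154 270.26923077] [480.8 100.1  65. ]
[467 269   3  16  21] [468.19047619 276.14285714] [ 462.3 -401.5   65. ]
tray 4618 ((521.3947143554688, 156.5361328125), (264.2533264160156, 170.19371032714844), 86.72249603271484) 45.72752822989169
box 1404 ((551.5244750976562, -288.9912414550781), (180.8080596923828, 85.82513427734375), 71.28962707519531) 60.54521662374297
```

View pics/crop1.png

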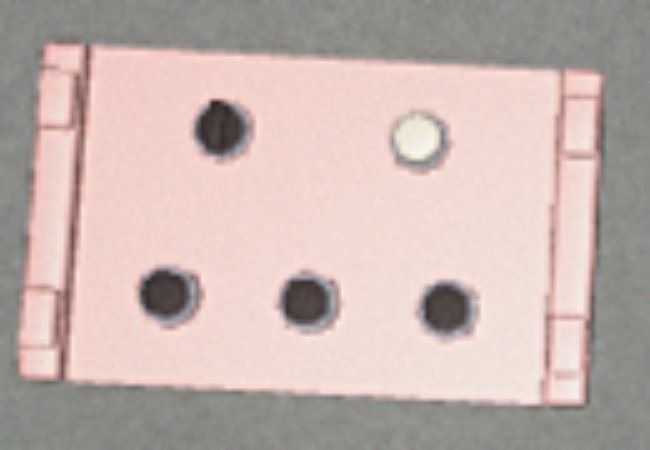

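The crop confirms three black round caps in steel bezels in the front row. The item with the bar grip at back left is the selector, and the lamp is beside it. Next I'll work out the move to above the row.

```bash
cat >> h.py <<'E'
from scipy.spatial.transform import Rotation as Rn
def rot(): return Rn.from_quat(bot.sense()["tcp_rot"],scalar_first=True).as_matrix()
def delta(P,yaw=None):
    """tool-axis shift to world P; turn (deg) about tool x so that tool y lies along yaw (mod 180)"""
    s=bot.sense(); T=rot(); d=T.T@(np.array(P,float)-s["tool_pos"]); out=[]
    if yaw is not None:
        cur=np.degrees(np.arctan2(T[1,1],T[0,1])); a=(-(np.degrees(yaw)-cur))%180  # tool x is down: + turn lowers yaw
        out=[round(a,1),round(a-180,1)]
    return d.round(1),out
E
python3 - <<'E'
from h import *
print(rot().round(4)); print(delta([445,168,220],-.058)); print(bot.sense()["joints"])
E
```

```text
[[-3.000e-04  4.518e-01 -8.921e-01]
 [ 1.300e-03 -8.921e-01 -4.518e-01]
 [-1.000e+00 -1.300e-03 -3.000e-04]]
(array([  11.5, -473.6, -472.8]), [np.float64(120.2), np.float64(-59.8)])
[-1.32540120e+00  3.13457341e-01  1.49843757e+00 -1.76216150e-06
  1.33099188e+00 -2.23373728e-01]
```

move_arm([
  [[0,-40,-40],-5],
  [[0,-80,-80],-10],
  [[1,-120,-120],-15],
  [[2,-160,-160],-20],
  [[3,-200,-200],-25],
  [[4,-240,-240],-30],
  [[5,-280,-280],-35],
  [[6,-320,-320],-40],
  [[7,-360,-360],-45],
  [[8,-400,-400],-50],
  [[9,-440,-440],-55],
  [[10,-474,-473],-59.8],
], gripper=1)

```text
t: 1.55
tool_pos: [445.1, 170.3, 220.9]
tcp_rot: [-0.486, -0.513, -0.486, 0.514]
force: [0.3, -0.2, 1.3]
finger_gap: -0.1
```

```bash
python3 - <<'E'
from h import *
s=bot.sense(); print(s["t"],s["tool_pos"],s["force"],s["finger_gap"]); print(rot().round(3))
c=eyes.capture("wrist"); np.savez("w1.npz",**c); save(c,"w1.png")
for P in [(487,237,71),(482,168,71),(479,98.5,71)]: print(proj(c,P))
print(-np.array(c["R"]).T@np.array(c["t"]))
E
```

```text
1.55 [445.07262722 170.33062755 220.91294217] [ 0.31416162 -0.20521757  1.30227062] -0.05292984551347618
[[-0.001  0.999 -0.054]
 [-0.    -0.054 -0.999]
 [-1.    -0.001  0.   ]]
(np.float64(389.3572653880681), np.float64(118.61158553647697))
(np.float64(383.99356622369095), np.float64(217.03516888644867))
(np.float64(381.86300458542394), np.float64(304.07019476037465))
[448.23157774 241.00213187 364.96969282]
```

View pics/w1.png

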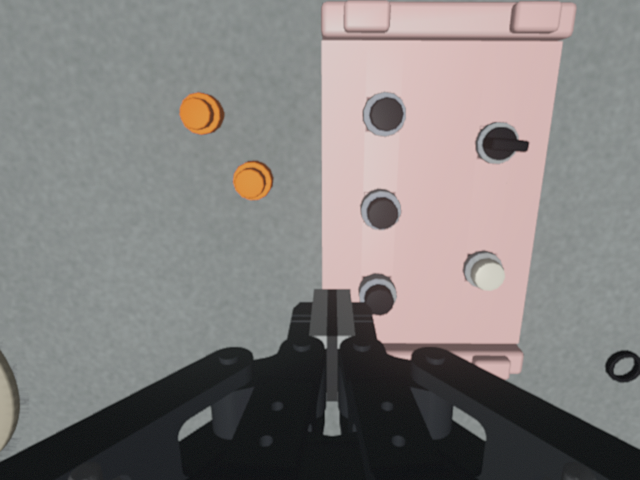

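The wrist view shows the three caps at about (387,113), (382,211) and (379,298). The orange decoys are at left, and the selector and lamp are at right. Next I'll measure the cap centres.

```bash
python3 - <<'E'
from h import *
c=dict(np.load("w1.npz")); g=cv2.cvtColor(c["pixels"],cv2.COLOR_RGB2GRAY)
m=(g<75).astype(np.uint8); m[285:]=0
n,l,st,ce=cv2.connectedComponentsWithStats(m)
for i in range(1,n):
    if st[i,4]>200: print(st[i],ce[i].round(1),ray(c,*ce[i],71).round(1))
# bezel rims: everything non-pink in tray, ellipse bbox
sat=cv2.cvtColor(c["pixels"],cv2.COLOR_RGB2HSV)[:,:,1]
W=cloud(c)
for p in [(387,113),(382,211),(378,294)]:
    w=W[p[1]-22:p[1]+22,p[0]-22:p[0]+22].reshape(-1,3)
    t=w[(w[:,2]>67)&(w[:,2]<76)]; b=w[(w[:,2]>54)&(w[:,2]<63)]
    print(len(t),t.mean(0).round(1),(t[:,:2].max(0)+t[:,:2].min(0)).round(1)/2,np.ptp(t[:,:2],axis=0).round(1),'bez',((b[:,:2].max(0)+b[:,:2].min(0))/2).round(1),np.ptp(b[:,:2],axis=0))
P=W[95:200,325:360].reshape(-1,3); print("traytop z",np.nanmedian(P[:,2]))
s=bot.sense(); print(s["t"],s["tool_pos"],s["force"]); print(delta([487,237,90]))
E
```

```text
[370  98  33  32 536] [389.4 112.1] [487.1 241.3  71. ]
[483 128  45  32 963] [502.1 143.3] [564.9 216.2  71. ]
[368 198  29  30 374] [385.5 212.7] [483.2 171.2  71. ]
909 [484.7 240.1  72.3] [484.95 240.  ] [22.9 22.3] bez [485.3 240.5] [28.59815448 28.99238592]
761 [480.6 170.8  72.2] [480.65 170.25] [21.9 22.3] bez [480.6 170.3] [30.03738814 30.57429516]
634 [477.  101.8  72.1] [476.5  100.85] [22.3 22.7] bez [476.5 104.4] [30.29826422 23.22419608]
traytop z 46.49505381340572
1.6 [445.67259446 173.85803665 220.64002891] [-2.37325641  1.44464185 -1.62367226]
(array([130.7,  38.2, -64.8]), [])
```

move_arm([
  [[20,18,-37],0],
  [[60,37,-73],0],
  [[110,37,-73],0],
  [[130,37,-73],0],
  [[136,37,-73],0],
  [[136,37,-73],0],
  [[136,37,-73],0],
  [[136,37,-73],0],
])

```text
t: 2.6
tool_pos: [486.5, 239.0, 86.1]
tcp_rot: [0.485, 0.515, 0.485, -0.514]
force: [0.4, 0.7, 1.0]
finger_gap: -0.1
```

```bash
python3 - <<'E'
from h import *
s=bot.sense(); print(s["t"],s["tool_pos"],s["force"],s["dq"].round(3)); print(rot().round(4))
c=eyes.capture("wrist"); np.savez("w2.npz",**c); save(c,"w2.png")
W=cloud(c)
print(bot.sense()["tool_pos"])
for P in [(484.8,240,71),(480.6,170.5,71)]: 
    p=[int(round(q)) for q in proj(c,P)]; print(p)
    w=W[p[1]-40:p[1]+40,p[0]-40:p[0]+40].reshape(-1,3); t=w[(w[:,2]>67)&(w[:,2]<76)]; print(len(t),t.min(0),t.max(0))
E
```

```text
2.6 [486.53514297 238.98031346  86.09589865] [0.37758268 0.66158378 0.96223485] [-0.001  0.003  0.004  0.001 -0.001 -0.   ]
[[ 1.400e-03  9.983e-01 -5.830e-02]
 [ 3.000e-04 -5.830e-02 -9.983e-01]
 [-1.000e+00  1.400e-03 -4.000e-04]]
[486.45652668 238.96357896  85.9598655 ]
[330, 290]
1340 [474.03988344 234.64459936  67.03273658] [496.68385302 251.64651809  74.35812291]
[330, 429]
451 [477.47301339 166.80137098  67.04065418] [485.37599363 182.37644775  74.03607832]
```

View pics/w2.png

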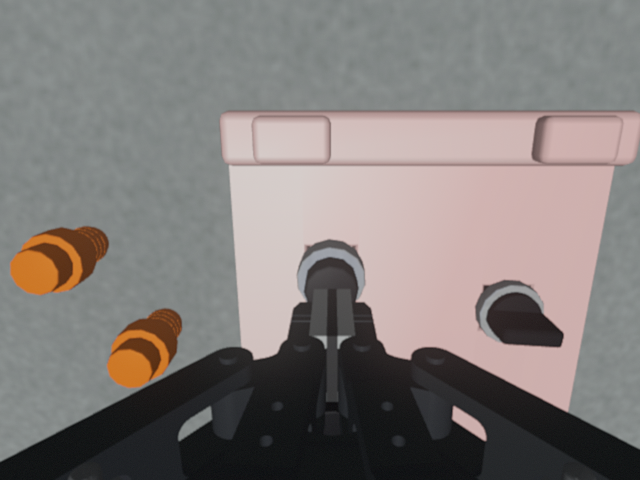

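The close view shows the closed tips at (332,300), over the left cap at (332,280) to within about 1.5 mm.

move_arm([
  [[8,0,-1],0],
  [[12,0,-1],0],
  [[13,0,-1],0],
  [[13,0,-1],0],
  [[13,0,-1],0],
])

```text
t: 3.28
tool_pos: [486.3, 239.9, 72.4]
tcp_rot: [0.485, 0.514, 0.485, -0.514]
force: [-0.4, 0.4, -0.2]
finger_gap: -0.1
```

move_arm([
  [[1,0,0],0],
  [[2,0,0],0],
  [[3,0,0],0],
  [[3,0,0],0],
  [[3,0,0],0],
])

```text
t: 3.9
tool_pos: [486.4, 239.9, 69.5]
tcp_rot: [0.485, 0.514, 0.485, -0.514]
force: [-0.8, -0.2, 4.5]
finger_gap: -0.1
```

move_arm([
  [[0.5,0,0],0],
  [[1,0,0],0],
  [[1,0,0],0],
])

```text
t: 4.28
tool_pos: [486.3, 239.9, 68.3]
tcp_rot: [0.485, 0.514, 0.485, -0.514]
force: [-0.6, -1.2, 4.0]
finger_gap: 0.4
```

move_arm([
  [[1,0,0],0],
  [[2,0,0],0],
  [[2,0,0],0],
])

```text
t: 4.65
tool_pos: [486.3, 239.9, 66.1]
tcp_rot: [0.485, 0.514, 0.485, -0.514]
force: [0.4, -1.1, 2.6]
finger_gap: 0.1
```

Left is soft, with a peak of about 4.5 N, and it clicked (force fell to 2.6 N at about 5 mm). Now the middle one.

move_arm([
  [[-8,0,0],0],
  [[-15,0,0],0],
  [[-15,-1,35],0],
  [[-15,-1,62],0],
  [[-14,-1,70],0],
  [[-9,-1,70],0],
  [[-6,-1,70],0],
  [[-6,-1,70],0],
  [[-6,-1,70],0],
])

```text
t: 5.78
tool_pos: [481.2, 170.5, 72.3]
tcp_rot: [0.485, 0.514, 0.485, -0.514]
force: [-0.5, 0.4, 0.0]
finger_gap: 0.2
```

move_arm([
  [[1,0,0],0],
  [[2,0,0],0],
  [[3,0,0],0],
  [[3,0,0],0],
  [[3,0,0],0],
])

```text
t: 6.4
tool_pos: [481.2, 170.2, 69.5]
tcp_rot: [0.485, 0.514, 0.485, -0.514]
force: [-0.4, 1.9, 4.5]
finger_gap: -0.2
```

move_arm([
  [[0.5,0,0],0],
  [[0.5,0,0],0],
  [[0.5,0,0],0],
])

```text
t: 6.78
tool_pos: [481.2, 170.2, 68.8]
tcp_rot: [0.485, 0.514, 0.485, -0.514]
force: [-0.6, 2.0, 4.9]
finger_gap: 0.1
```

move_arm([
  [[1,0,0],0],
  [[2,0,0],0],
  [[2.5,0,0],0],
  [[2.5,0,0],0],
])

```text
t: 7.28
tool_pos: [481.2, 170.1, 66.2]
tcp_rot: [-0.485, -0.514, -0.485, 0.514]
force: [-0.4, 2.1, 3.4]
finger_gap: -0.1
```

move_arm([
  [[-8,0,0],0],
  [[-15,0,0],0],
  [[-15,0,35],0],
  [[-15,0,62],0],
  [[-14,0,70],0],
  [[-9,0,70],0],
  [[-6,0,70],0],
  [[-6,0,70],0],
  [[-6,0,70],0],
])

```text
t: 8.4
tool_pos: [477.1, 100.6, 72.3]
tcp_rot: [0.485, 0.514, 0.485, -0.514]
force: [0.7, 1.1, -0.9]
finger_gap: -0.1
```

move_arm([
  [[1,0,0],0],
  [[2,0,0],0],
  [[3,0,0],0],
  [[3,0,0],0],
  [[3,0,0],0],
])

```text
t: 9.02
tool_pos: [477.3, 100.3, 70.0]
tcp_rot: [0.485, 0.515, 0.485, -0.514]
force: [-3.4, 0.9, 9.0]
finger_gap: 0.1
```

move_arm([
  [[0.5,0,0],0],
  [[0.5,0,0],0],
  [[0.5,0,0],0],
])

```text
t: 9.4
tool_pos: [477.3, 100.3, 69.5]
tcp_rot: [0.485, 0.515, 0.485, -0.514]
force: [-3.2, 0.9, 8.8]
finger_gap: -0.1
```

move_arm([
  [[0.7,0,0],0],
  [[1.4,0,0],0],
  [[1.4,0,0],0],
])

```text
t: 9.78
tool_pos: [477.3, 100.2, 68.2]
tcp_rot: [0.485, 0.515, 0.485, -0.514]
force: [-3.0, -1.3, 10.5]
finger_gap: -0.1
```

move_arm([
  [[0.8,0,0],0],
  [[1.5,0,0],0],
  [[1.5,0,0],0],
])

```text
t: 10.15
tool_pos: [477.3, 100.2, 66.6]
tcp_rot: [0.485, 0.515, 0.485, -0.514]
force: [-2.5, 0.2, 8.8]
finger_gap: 0.1
```

move_arm([
  [[0.6,0,0],0],
  [[0.6,0,0],0],
  [[0.6,0,0],0],
])

```text
t: 10.52
tool_pos: [477.3, 100.2, 65.9]
tcp_rot: [0.485, 0.515, 0.485, -0.514]
force: [-2.2, 0.3, 6.7]
finger_gap: 0.2
```

move_arm([
  [[-10,0,0],0],
  [[-25,0,0],0],
  [[-30,0,0],0],
  [[-30,0,0],0],
  [[-30,0,0],0],
  [[-30,0,0],0],
], gripper=0.4)

```text
t: 11.28
tool_pos: [476.9, 100.2, 94.9]
tcp_rot: [-0.485, -0.514, -0.485, 0.515]
force: [-0.7, 0.4, 1.3]
finger_gap: 51.4
```

```bash
python3 - <<'E'
from h import *
s=bot.sense(); print(s["t"],s["tool_pos"],s["finger_gap"])
c=eyes.capture("wrist"); np.savez("w3.npz",**c); save(c,"w3.png")
W=cloud(c); p=[int(q) for q in proj(c,(477.3,100.3,71))]; print(p)
w=W[p[1]-50:p[1]+50,p[0]-50:p[0]+50].reshape(-1,3); t=w[(w[:,2]>67)&(w[:,2]<76)]; print(len(t),np.percentile(t,[1,99],axis=0))
E
```

```text
11.275 [476.89160097 100.21089606  94.92878548] 51.40962699449922
[334, 283]
2066 [[466.63643888  90.41559184  67.44168457]
 [487.53940838 111.48452141  73.76890091]]
```

View pics/w3.png

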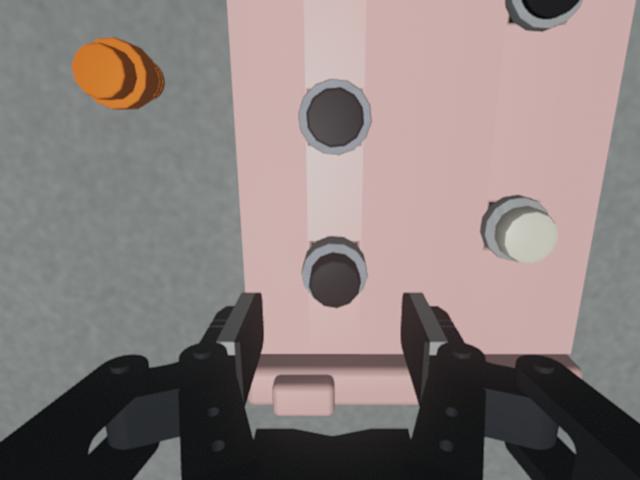

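Right is the stiff one: it peaked at 10.5 N and fell to 6.7 N at about 5 mm. The view shows its cap at (334,280), centred between the open pads, so I'll grasp it.

move_arm([
  [[20,0,-0.7],0],
  [[38,0,-0.7],0],
  [[45,0,-0.7],0],
  [[48,0,-0.7],0],
  [[48,0,-0.7],0],
  [[48,0,-0.7],0],
])

```text
t: 12.08
tool_pos: [477.4, 100.9, 47.8]
tcp_rot: [0.485, 0.515, 0.485, -0.514]
force: [0.5, -0.5, 0.3]
finger_gap: 51.3
```

move_arm([
  [[0,0,0],0],
  [[0,0,0],0],
  [[0,0,0],0],
  [[0,0,0],0],
  [[0,0,0],0],
], gripper=1, force=50)

```text
t: 12.7
tool_pos: [477.4, 100.9, 47.9]
tcp_rot: [0.485, 0.515, 0.485, -0.514]
force: [-1.4, 0.7, 5.2]
finger_gap: 28.6
```

move_arm([
  [[-5,0,0],0],
  [[-25,0,0],0],
  [[-55,0,0],0],
  [[-90,0,0],0],
  [[-110,0,0],0],
  [[-112,0,0],0],
  [[-112,0,0],0],
])

```text
t: 13.58
tool_pos: [476.7, 100.9, 158.6]
tcp_rot: [-0.485, -0.514, -0.486, 0.515]
force: [-0.4, -0.4, -1.2]
finger_gap: 28.4
```

```bash
python3 - <<'E'
from h import *
s=bot.sense(); print(s["t"],s["tool_pos"],s["finger_gap"],s["force"])
c=eyes.capture("wrist"); np.savez("w4.npz",**c)
save(c,"w4.png")
W=cloud(c); p=[int(q) for q in proj(c,s["tool_pos"]+[0,0,22])]; print(p)
w=W[p[1]-60:p[1]+60,p[0]-60:p[0]+60].reshape(-1,3); z=w[:,2]-s["tool_pos"][2]; k=(z>15)&(z<34)&(abs(w[:,1]-s["tool_pos"][1])<30); print(np.percentile(w[k],[1,50,99],axis=0))
E
```

```text
13.575 [476.70685566 100.90679248 158.55235598] 28.434745616679415 [-0.38985683 -0.35480545 -1.15036503]
[334, 338]
[[458.56206722  90.29288296 173.98157576]
 [476.10518783 104.29282009 182.82071135]
 [495.42000668 112.72677987 191.97847747]]
```

View pics/w4.png

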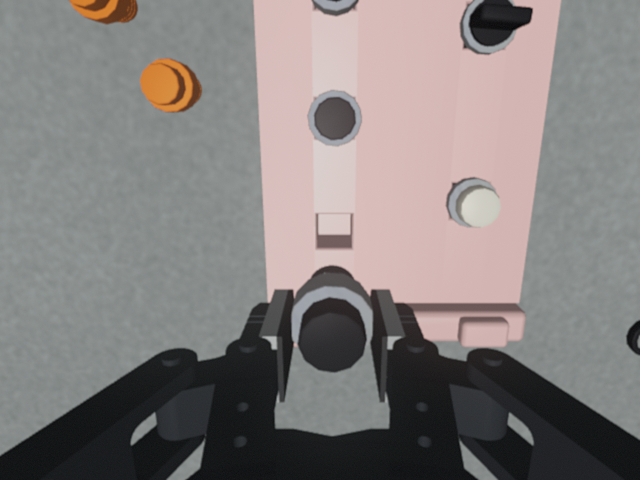

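The button is held upright at (334,335), its nest at (334,230) is empty, and the other two are in place. Carrying it to near the hole, standing off so that the hole can be seen.

move_arm([
  [[0,8,30],0],
  [[0,20,80],2],
  [[0,33,130],4],
  [[0,46,180],6],
  [[0,60,230],8],
  [[0,73,280],10],
  [[0,85,330],12],
  [[0,94,365],14],
  [[0,99,384],15.4],
  [[0,99,384],15.4],
  [[0,99,384],15.4],
  [[0,99,384],15.4],
])

```text
t: 15.12
tool_pos: [553.6, -287.2, 159.3]
tcp_rot: [-0.412, -0.574, -0.412, 0.574]
force: [0.1, -0.2, -1.7]
finger_gap: 28.5
```

```bash
python3 - <<'E'
from h import *
s=bot.sense(); print(s["t"],s["tool_pos"],s["finger_gap"],s["force"],s["dq"].round(3)); print(rot().round(4))
c=eyes.capture("wrist"); np.savez("w5.npz",**c); save(c,"w5.png"); print(proj(c,(567.5,-241,60)))
E
```

```text
15.125 [ 553.61597514 -287.19673434  159.27950409] 28.480152972692384 [ 0.06512477 -0.22380356 -1.73974284] [-0.003 -0.002 -0.005 -0.002  0.002  0.   ]
[[-2.000e-04  9.474e-01 -3.200e-01]
 [ 3.000e-04 -3.200e-01 -9.474e-01]
 [-1.000e+00 -3.000e-04 -2.000e-04]]
(np.float64(330.5352632315672), np.float64(155.77126448024129))
```

View pics/w5.png

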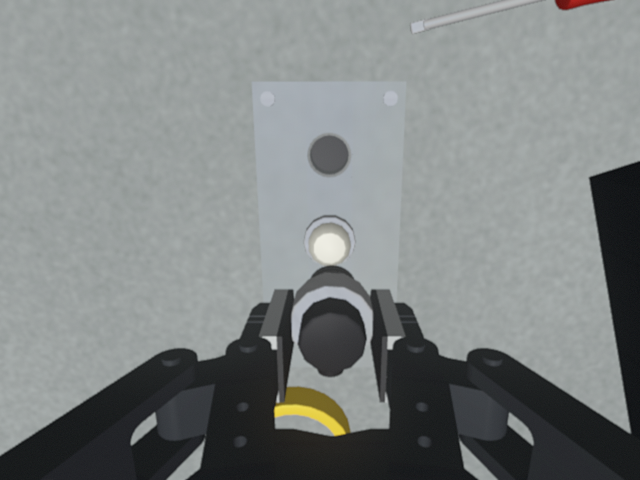

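The hole is at (329,155), the box lamp at (330,243) and the held button at (332,330). I'll measure the hole and the held button in this one view.

```bash
cat > m.py <<'E'
from h import *
def dark(c,box,thr=110,z=60):
    x0,y0,x1,y1=box; g=cv2.cvtColor(c["pixels"],cv2.COLOR_RGB2GRAY)[y0:y1,x0:x1]
    cs,_=cv2.findContours((g<thr).astype(np.uint8),cv2.RETR_EXTERNAL,cv2.CHAIN_APPROX_NONE); k=max(cs,key=cv2.contourArea)
    P=np.array([ray(c,u+x0,v+y0,z)[:2] for u,v in k[:,0]+0.0],np.float32); return cv2.fitEllipse(P),cv2.fitEllipse(k)
E
python3 - <<'E'
from m import *
c=dict(np.load("w5.npz")); s=bot.sense(); T=rot()
for thr in (95,110,125): print("hole",dark(c,(295,125,365,190),thr))
W=cloud(c); p=s["tool_pos"]
w=W[120:190,255:300].reshape(-1,3); print("box top z",np.nanmedian(w[:,2]))
# held cap: points 15..32 above TCP between pads
w=W[250:390,285:380].reshape(-1,3); q=(w-p)@T; k=(q[:,0]<-18)&(q[:,0]>-30)&(abs(q[:,1])<12.5)&(abs(q[:,2])<20)
print("cap in tool frame",np.percentile(q[k],[0.5,99.5],axis=0).round(1),k.sum(), "top",np.percentile(q[k][:,0],10))
print(delta([567.5,-241,159]))
# box edges cols at top plane
S=W[85:270,240:420].reshape(-1,3); S=S[(S[:,2]>57)&(S[:,2]<64)]; print(cv2.minAreaRect(S[:,:2].astype(np.float32)))
E
```

```text
hole (((566.7701416015625, -240.21170043945312), (20.693201065063477, 20.858991622924805), 90.89900207519531), ((33.90882110595703, 29.654260635375977), (35.930599212646484, 36.273136138916016), 9.596684455871582))
hole (((566.6870727539062, -240.15185546875), (21.426286697387695, 21.584941864013672), 96.08399200439453), ((33.74018096923828, 29.585594177246094), (37.16397476196289, 37.579689025878906), 9.566656112670898))
hole (((566.6727294921875, -240.20230102539062), (22.039106369018555, 22.241025924682617), 130.2295684814453), ((33.74544143676758, 29.66098976135254), (38.08415222167969, 38.86076354980469), 8.639087677001953))
box top z 61.53135559900404
cap in tool frame [[-25.7 -11.6 -10.7]
 [-18.3  10.   11.2]] 3705 top -24.967590410897852
(array([  0.4,  -1.7, -48.3]), [])
((561.486328125, -255.6299591064453), (108.92738342285156, 85.35820007324219), 71.36687469482422)
```

move_arm([
  [[0,-1.8,-24],0],
  [[20,-1.8,-48.8],0],
  [[50,-1.8,-48.8],0],
  [[64,-1.8,-48.8],0],
  [[66,-1.8,-48.8],0],
  [[66,-1.8,-48.8],0],
  [[66,-1.8,-48.8],0],
])

```text
t: 16.05
tool_pos: [567.9, -241.8, 94.3]
tcp_rot: [0.412, 0.575, 0.411, -0.575]
force: [0.5, -0.3, -0.8]
finger_gap: 28.7
```

```bash
python3 - <<'E'
from h import *
s=bot.sense(); print(s["t"],s["tool_pos"],s["force"])
a=eyes.capture("side"); b=eyes.capture("wrist"); np.savez("s1.npz",**a); np.savez("w6.npz",**b)
u,v=[int(q) for q in proj(a,(567,-241,75))]; print(u,v,-np.array(a["R"]).T@np.array(a["t"]))
p=a["pixels"][max(0,v-50):v+50,max(0,u-60):u+60,::-1]; p=cv2.resize(p,(480,400)); q=cv2.resize(b["pixels"][200:400,240:430,::-1],(380,400))
cv2.imwrite("pics/mix6.png",np.hstack([p,q]))
E
```

```text
16.05 [ 567.90510535 -241.7632325    94.3065194 ] [ 0.45246297 -0.28199289 -0.80746617]
320 191 [ 524.53266178 1043.36235059  703.19595429]
```

View pics/mix6.png

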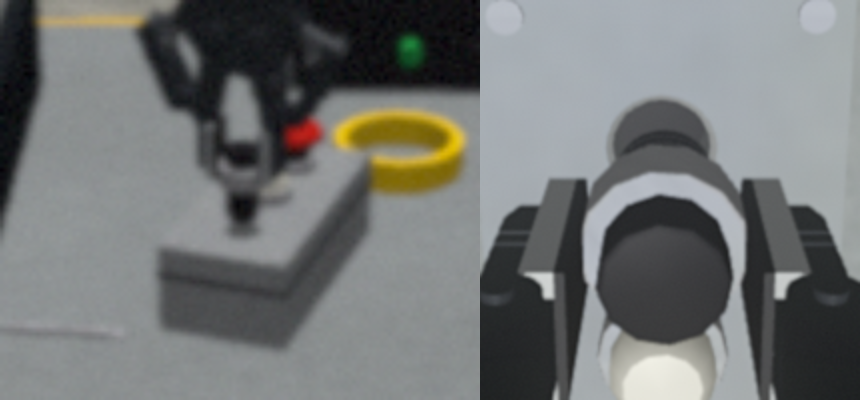

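Right crop: the foot is over the hole, offset by only about 1 mm. I'll correct by the measured error and go in gently.

move_arm([
  [[0,-0.8,-1.2],0],
  [[0,-0.8,-1.2],0],
  [[4,-0.8,-1.2],0],
  [[8,-0.8,-1.2],0],
  [[10,-0.8,-1.2],0],
  [[12,-0.8,-1.2],0],
  [[12,-0.8,-1.2],0],
])

```text
t: 17.02
tool_pos: [567.2, -240.0, 81.2]
tcp_rot: [0.412, 0.575, 0.412, -0.575]
force: [0.3, -0.0, -1.2]
finger_gap: 28.3
```

move_arm([
  [[3,0,0],0],
  [[6,0,0],0],
  [[9,0,0],0],
  [[12,0,0],0],
  [[14,0,0],0],
  [[15,0,0],0],
  [[15,0,0],0],
])

```text
t: 17.9
tool_pos: [567.2, -240.0, 66.2]
tcp_rot: [0.412, 0.575, 0.412, -0.575]
force: [0.6, -0.7, -1.4]
finger_gap: 28.5
```

move_arm([
  [[1,0,0],0],
  [[2,0,0],0],
  [[3,0,0],0],
  [[3,0,0],0],
])

```text
t: 18.4
tool_pos: [567.2, -240.0, 63.2]
tcp_rot: [0.412, 0.575, 0.412, -0.575]
force: [1.4, -0.4, -1.3]
finger_gap: 28.6
```

move_arm([
  [[0.5,0,0],0],
  [[1,0,0],0],
  [[1,0,0],0],
])

```text
t: 18.77
tool_pos: [567.3, -240.0, 63.0]
tcp_rot: [0.412, 0.575, 0.412, -0.575]
force: [-1.4, 1.9, 5.3]
finger_gap: 28.3
```

It seated at z = 63.0, as predicted (62.9), with 5 N contact. Now release, rise, close the fingers and look.

move_arm([
  [[-0.5,0,0],0],
  [[-0.5,0,0],0],
  [[-0.5,0,0],0],
  [[-0.5,0,0],0],
], gripper=0.4)

```text
t: 19.27
tool_pos: [567.2, -240.0, 62.7]
tcp_rot: [-0.412, -0.575, -0.412, 0.575]
force: [-0.0, -0.4, 0.3]
finger_gap: 51.2
```

move_arm([
  [[-15,0,0],0],
  [[-35,0,0],0],
  [[-50,0,0],0],
  [[-52,0,0],0],
  [[-52,0,0],0],
])

```text
t: 19.9
tool_pos: [567.0, -239.9, 114.5]
tcp_rot: [-0.412, -0.575, -0.412, 0.575]
force: [0.3, -0.0, -0.5]
finger_gap: 50.9
```

```bash
python3 - <<'E'
from h import *
s=bot.sense(); print(s["t"],s["tool_pos"],s["finger_gap"]); T=rot()
c=eyes.capture("wrist"); np.savez("w7.npz",**c); save(c,"w7.png",(160,80,500,480),1.5)
W=cloud(c); p=[int(q) for q in proj(c,(567,-240.4,80))]; print(p)
w=W[max(0,p[1]-70):p[1]+60,p[0]-60:p[0]+60].reshape(-1,3); q=(w-s["tool_pos"])@T
for n,a,b in [("cap",84,90),("bezel",73.5,78),("top",57,64)]:
    k=(w[:,2]>a)&(w[:,2]<b)&(abs(q[:,1])<18)&(abs(q[:,2])<(18 if n!="top" else 40)); print(n,k.sum(),np.median(w[k][:,2]).round(2),np.percentile(q[k],[1,99],axis=0)[:,1:].round(1))
    P=w[k]; A=np.c_[P[:,:2]-P[:,:2].mean(0),np.ones(len(P))]; print("slope",np.linalg.lstsq(A,P[:,2],rcond=None)[0][:2].round(3))
E
```

```text
19.9 [ 567.02639651 -239.89651989  114.52343458] 50.93200275861766
[333, 275]
cap 1902 87.4 [[-11.  -10.2]
 [ 10.   11. ]]
slope [-0.009 -0.025]
bezel 1027 75.39 [[-15.4 -14.1]
 [ 14.   10.2]]
slope [ 0.001 -0.004]
top 5414 61.5 [[-17.8 -28.8]
 [ 17.8  39. ]]
slope [-0.001 -0.   ]
```

View pics/w7.png

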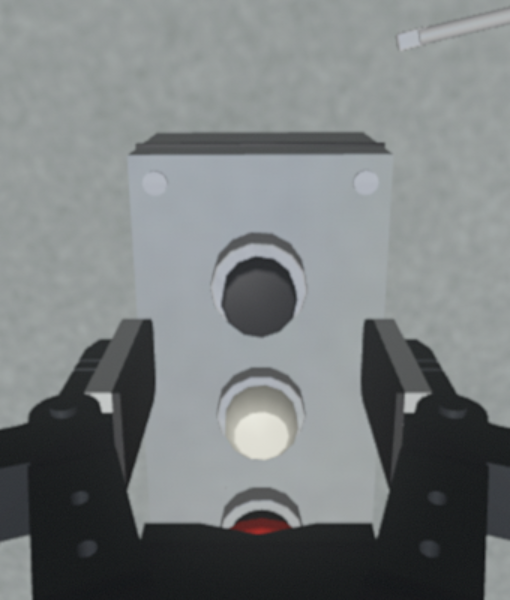

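The button sits in the hole. The bezel top is 13.9 mm and the cap top about 26 mm above the box face, both as specified and level. Now close the fingers and press it as a check.

move_arm([
  [[0,0,0],0],
  [[0,0,0],0],
  [[0,0,0],0],
  [[0,0,0],0],
  [[10,0,0],0],
  [[20,0,0],0],
  [[25,0,0],0],
  [[27,0,0],0],
  [[27,0,0],0],
  [[27,0,0],0],
], gripper=1)

```text
t: 21.2
tool_pos: [567.3, -240.1, 88.1]
tcp_rot: [0.412, 0.575, 0.412, -0.575]
force: [-0.1, 0.3, 0.3]
finger_gap: 0.0
```

move_arm([
  [[1,0,0],0],
  [[2,0,0],0],
  [[3,0,0],0],
  [[3.5,0,0],0],
  [[3.5,0,0],0],
])

```text
t: 21.82
tool_pos: [567.3, -240.1, 85.2]
tcp_rot: [0.412, 0.575, 0.412, -0.575]
force: [-2.4, 1.7, 6.7]
finger_gap: -0.0
```

move_arm([
  [[0.7,0,0],0],
  [[1.4,0,0],0],
  [[1.4,0,0],0],
])

```text
t: 22.2
tool_pos: [567.4, -240.2, 84.2]
tcp_rot: [0.412, 0.575, 0.412, -0.575]
force: [-4.3, 2.1, 11.2]
finger_gap: -0.1
```

move_arm([
  [[0.7,0,0],0],
  [[1.2,0,0],0],
  [[1.7,0,0],0],
  [[1.7,0,0],0],
])

```text
t: 22.7
tool_pos: [567.4, -240.2, 82.4]
tcp_rot: [0.412, 0.575, 0.412, -0.575]
force: [-3.3, 2.2, 9.3]
finger_gap: -0.0
```

move_arm([
  [[0.5,0,0],0],
  [[0.9,0,0],0],
  [[0.9,0,0],0],
])

```text
t: 23.08
tool_pos: [567.4, -240.2, 81.3]
tcp_rot: [0.412, 0.575, 0.412, -0.575]
force: [-1.9, 1.5, 8.2]
finger_gap: 0.1
```

move_arm([
  [[0.4,0,0],0],
  [[0.4,0,0],0],
  [[0.4,0,0],0],
])

```text
t: 23.45
tool_pos: [567.4, -240.2, 80.8]
tcp_rot: [0.412, 0.575, 0.412, -0.575]
force: [-2.1, 0.6, 6.3]
finger_gap: -0.2
```

move_arm([
  [[-10,0,0],0],
  [[-40,0,0],0],
  [[-80,0,0],0],
  [[-115,0,0],0],
  [[-115,20,20],0],
  [[-115,0,-50],0],
  [[-115,-20,-90],0],
  [[-115,-20,-90],0],
  [[-115,-20,-90],0],
])

```text
t: 24.58
tool_pos: [577.3, -148.8, 195.0]
tcp_rot: [-0.412, -0.575, -0.412, 0.575]
force: [0.1, -0.4, -0.6]
finger_gap: -0.0
```

```bash
python3 - <<'E'
from h import *
s=bot.sense(); print(s["t"],s["tool_pos"],s["force"])
c=eyes.capture("top"); a=eyes.capture("wrist")
p=np.hstack([cv2.resize(c["pixels"][200:300,175:335,::-1],(480,300)),cv2.resize(c["pixels"][200:300,370:477,::-1],(320,300))])
cv2.imwrite("pics/fin.png",p)
W=cloud(c); u,v=[int(q) for q in proj(c,(567,-240,86))]; print(u,v,W[v-1:v+2,u-1:u+2,2].round(1))
E
```

```text
24.575 [ 577.26298091 -148.75241294  195.0167192 ] [ 0.14068697 -0.44248542 -0.62965454]
404 234 [[462.9 462.9 463.5]
 [458.9 461.2 458.4]
 [448.1 452.9 456.2]]
```

View pics/fin.png

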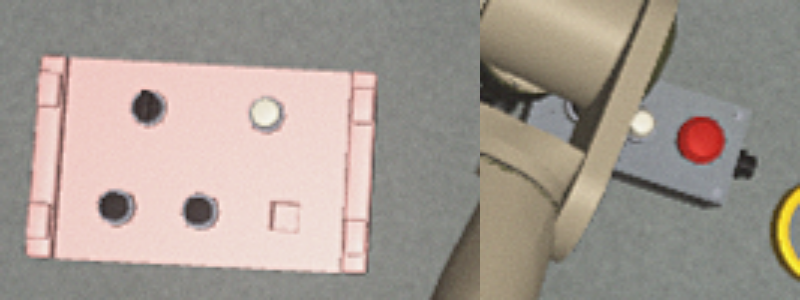

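The tray is right: two buttons remain, plus the lamp and selector, and the right nest is empty. The arm hides the hole, so I'll clear it and check once more.

move_arm([
  [[-5,-50,-20],0],
  [[-10,-90,-50],0],
  [[-10,-120,-90],0],
  [[-10,-150,-130],0],
  [[-10,-180,-150],0],
  [[-10,-180,-150],0],
  [[-10,-180,-150],0],
])

```text
t: 25.55
tool_pos: [455.6, 50.5, 205.0]
tcp_rot: [0.412, 0.575, 0.411, -0.575]
force: [0.5, 0.6, -0.0]
finger_gap: -0.1
```

```bash
python3 - <<'E'
from h import *
s=bot.sense(); print(s["t"],s["tool_pos"],s["force"])
c=eyes.capture("top"); cv2.imwrite("pics/fin2.png",cv2.resize(c["pixels"][190:290,360:490,::-1],(650,500)))
W=cloud(c); u,v=[int(q) for q in proj(c,(567,-240,86))]; print(u,v,W[v-1:v+2,u-1:u+2,2].round(1))
b=W[v-6:v+7,u-6:u+7].reshape(-1,3); k=(b[:,2]>71)&(b[:,2]<79); print("bezel z",np.median(b[k][:,2]),k.sum())
E
```

```text
25.55 [455.5871689   50.5321204  204.98760088] [ 0.54399167  0.60333378 -0.00120479]
404 234 [[86.1 86.6 88.4]
 [85.2 89.3 86. ]
 [84.5 87.3 82.6]]
bezel z 74.93938230106968 37
```

View pics/fin2.png

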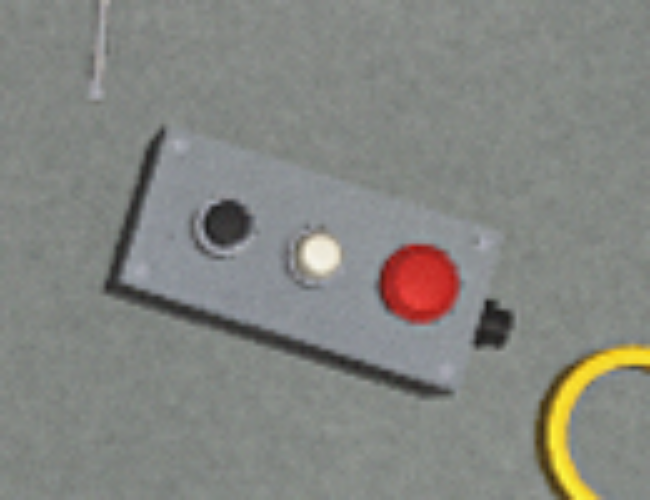

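The button is in the hole at (227,222) in the crop. Its cap sprang back to about 86 mm, its bezel is at about 74.9 mm, and the arm is clear.

```bash
python3 -c "
from bench import bot
print(bot.close_job())"
```

```text
the job is handed in; nothing more can be done
None
```

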